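# Put the pine-framed picture on the display easel

## Robot

A 7-joint arm with a two-finger parallel gripper is mounted at the origin on the work surface. World frame = base frame: x ahead of the robot, y to its left, z up, the work surface at z = 0. Lengths are in m, angles in rad, forces in N, time in s.
With the tool pointing down it reaches from about 0.4 to 0.9 m from the base axis. Payload 5.6 kg.
Tool frame: the origin (TCP) lies midway between the tips of the shut fingers; the grasp point (between the pads) lies 19 mm behind it; y points along the fingers, z is the direction in which the jaws open and shut, and the axes are right-handed (so a half turn about y gives the same grasp; the last joint's range is limited). The gripper opens to 92 mm and grips with 3 to 60 N. Pads are 20 mm wide; open, the fingers measure 128 mm over their backs; the gripper's body (75 mm by 189 mm) begins 69 mm behind the grasp point.
Start: joints at [-1.329, 0.468, -0.012, 1.603, 0.006, 1.071, -0.056], TCP at [0.183, 0.624, 0.215] pointing down, gripper open.
Joint ranges: [-2.53, 2.53], [-0.31, 2.02], [-1.57, 1.55], [0.28, 2.44], [-1.29, 4.43], [0.15, 1.84], [-2.92, 2.92]. Speed limits (rad/s): [2.57, 2.57, 3.14, 3.14, 3.14, 3.14, 3.14].

## Interface

Orientations are given as a 3x3 rotation matrix whose columns are the frame's x, y, z axes.
In Python, from station import env, effector, solver, viewer, workorder, search_frame, tip_of gives the robot as it stands. Calls block until the motion is done:
- env.reach(position, orientation): joint-space move of the TCP to a pose.
- env.movel(position, frame=None, rate=0.15): straight line of the TCP; frame=None keeps the orientation; rate is the mean speed in m/s.
- env.goto_joints(angles): joint-space move.
- effector.release() and effector.grasp(squeeze=None): open the fingers fully, or close them until they stop; squeeze is the grip in N (None keeps the last).
- env.pause(seconds).
- solver.inverse_kinematics(position, orientation): joint angles nearest the present ones, or None.
- env.sense(): the state.
- viewer.read_camera(name): name is "scene" or "top"; returns (picture, depth): 384x512x3 uint8, red, green, blue; 384x512 float32, m along the optical axis (not along the pixel's ray), 0 where there is no reading.
- viewer.camera_info(name): a dict with "intrinsics" (3x3 intrinsics, pixels), "eye" and "rotation" of the camera in the world. Camera axes: x right, y up, looking along -z (the intrinsics and any distortion apply to the point x, -y, -z); pixel columns grow to the right and rows downward; lengths in m; the calibration is good to about 2 mm. A picture is of the moment at which its call begins. camera_info takes no time and is no camera call.
A pose or a line that the arm cannot do raises env.PlanningError and nothing moves.
- workorder.finish_job(): hands the job in, once; it reports no verdict.
Trained networks look in the newest picture that a camera, given by its name, has taken for a name from the list of things; names that differ only in an ending like _2 or _b are one class to them, and where a whole thing is asked for, a point or a joint stands for the part that bears it (a point fixed in the world has none). Each returns a list of dicts, best first, with "score" (0 to 1); they miss things now and then, are a little off and sometimes report something else, mostly with a low value. They report only what shows in the picture. A call takes as long as a camera call. They do not tell look-alikes from the thing itself.
- search_frame(camera, name): "at" ([x, y, z] in m, in world coordinates, good to about 4 mm: the middle of the surface that is visible of it).
- tip_of(camera, name): "at" ([x, y, z] in m, in world coordinates, good to about 4 mm: a listed point, or the origin of a listed thing).
The state is a dict: "t": time; "joint_positions": joint angles; "joint_velocities": joint speeds; "tau": joint torques, N m; "ee_pos": TCP position; "tcp_rot": TCP orientation; "wrist_force": force on the tool from outside, world axes, zero at the start; "moment": the same for the moment, N m; "gripper_width": finger opening in m.
Only numpy, scipy, OpenCV 4.12 (cv2) and the standard library are available. Lean on these libraries where they do the work, as an engineer would, in place of code of your own. Each camera call takes 0.05 s, during which the arm holds its last target.

## Task

Take the picture in the pale pine frame out of the rack and set it on the display easel: the right way up, painted side to the front, lower edge on the narrow ledge behind the lip, leaning back against both rails and centred to within 2 cm. Set it down gently, do not drop it, and leave the other two pictures in the rack and the things on the table where they are.

Things in the scene. Friction and masses are not known exactly. Their poses are not given: they have to be found in the camera images.
- picture_centre (a point): centre of the picture to move: pale pine frame 160 mm wide (its y) x 140 mm high (its z, up) x 18 mm thick (its x), landscape in blue and green, 0.25 to 0.5 kg. It stands upright in one of the rack's three slots. Its +x axis points out of the painted side. The frame's bars are 18 mm wide and as thick as the frame; its top edge is free, 70 mm above this point
- picture_bottom (a point): middle of the lower edge of the pine picture (70 mm below its centre); same axes
- picture_front (a point): a point in the air 100 mm straight out from the pine picture's centre on its painted side (its +x)
- rack: fixed blue-painted wooden rack, 236 (x) x 130 (y) mm, origin at the centre of its underside. Three slots run along its y, at its x = -80, 0 and +80 mm; each is 22 mm wide, its floor 12 mm and its side bars' tops 42 mm above the table. The painted sides face the rack's +x
- easel: fixed white-painted display easel, origin at the centre of its underside; base plate 170 (its x, -100 to +70) x 120 (y) x 12 mm high. Its +x is the front, to which it shows its picture. The back is two rails, 14 mm wide, at y = -45 and +45 mm, leaning back (top towards -x) by 0.28 rad from upright; open between them, thin brass struts behind
- easel_ledge (a point): middle of the easel's inner corner, where the ledge's upper face meets the front of the rails: 70 mm above the easel's origin; same axes as the easel. The ledge is square to the rails (so it slopes), 120 mm wide, 30 mm deep, ending in a lip 8 mm high and 6 mm thick. The rails go up 90 mm along the slope from here (top z about 157 mm)
- black_picture_centre (a point): centre of a bystander: picture in a black frame, 140 wide x 140 high x 18 mm, standing in another slot of the rack; same axes as the pine picture
- white_picture_centre (a point): centre of a bystander: picture in a white frame, 150 wide x 130 high x 18 mm, standing in another slot of the rack; same axes as the pine picture
- tin_centre (a point): centre of a bystander: polish tin, diameter 60, height 75 mm, between rack and easel on the robot's side
- vase_centre (a point): a point 60 mm up on the axis of a bystander: blue vase, diameter 76, height 125 mm, beyond the working area
- box_centre (a point): centre of a bystander: wooden keepsake box, about 94 x 144 x 62 mm high, beyond the working area
- mug_centre (a point): centre of a bystander: white mug, diameter 80, height 90 mm, to the robot's right (-y)
- brush_grip (a point): on the handle of a bystander: flat brush lying between rack and easel, about 20 mm high, bristles away from the robot
- candlestick_centre (a point): centre of a bystander: brass candlestick, diameter 76, height 150 mm, beyond the working area
Mind the look-alikes: they are no part of the job. What is shaped like the part that bears picture_centre but pink is not meant. What is shaped like the easel but orange is not meant.

How it is judged:
At the end, for the whole second after the job is handed in: The pine picture rests still on the easel: lower edge on the ledge behind the lip, leaning back 0.18 to 0.48 rad, painted side to the easel's front, its centre within 20 mm of the easel's middle (sideways), its width parallel to the easel's within 0.12 rad, and the easel carries it (z of picture_bottom in the frame of easel between 0.064 and 0.082 m and x of picture_bottom in the frame of easel between 0 and 0.028 m and y of picture_centre in the frame of easel between -0.02 and 0.02 m and x of picture_front in the frame of easel above 0.05 m and angle between picture_centre's own z axis and vertical between 0.18 and 0.48 rad and angle between the y axis of picture_centre and the y axis of easel, either way round below 0.12 rad and contact force between picture and easel above 1 N and linear speed of picture below 0.02 m/s and angular speed of picture below 0.1 rad/s); the robot touches nothing.
It fails at once if the pine picture was dropped (it moved faster than 0.5 m/s while no finger held it) (contact force between the fingers and picture below 0.1 N and linear speed of picture above 0.5 m/s).
It fails at once if another picture or thing on the table was moved by more than 30 mm (distance of any of black_picture_centre, white_picture_centre, tin_centre, vase_centre, box_centre, mug_centre, brush_grip, candlestick_centre from where it was at the start of the episode above 0.03 m).
It also fails if it takes over 40 s, if anything falls off the work surface, if the arm or the gripper's body presses on something with over 40 N, if the wrist force passes 120 N, or if a joint passes its speed limit or range.

## Working session

There is one attempt and no reset: what is moved stays moved. The work goes in short steps, each a Python script; the robot and the scene stay as the last script left them, time stands still between calls to the robot, and variables do not carry over. Pictures are saved under pics/ and viewed, and the job is handed in when it is done.

```bash
ls; mkdir -p pics; cat > h.py <<'E'
import numpy as np, cv2
from station import env, effector, solver, viewer, workorder, search_frame, tip_of
def snap(c,n,s=1.5):
    p,d=viewer.read_camera(c); np.savez('pics/%s.npz'%n,p=p,d=d)
    cv2.imwrite('pics/%s.png'%n,cv2.resize(p[:,:,::-1],None,fx=s,fy=s)); return p,d
def cloud(c,d):
    i=viewer.camera_info(c);K=np.array(i['intrinsics']);R=np.array(i['rotation']);e=np.array(i['eye'])
    v,u=np.mgrid[:d.shape[0],:d.shape[1]]
    X=np.stack([(u-K[0,2])/K[0,0]*d,-(v-K[1,2])/K[1,1]*d,-d],-1)
    W=X@R.T+e; W[d<=0]=np.nan; return W
E
python3 - <<'E'
from h import *
np.set_printoptions(precision=3,suppress=True)
for c in('scene','top'):
    snap(c,c+'0'); i=viewer.camera_info(c); print(c,i)
    for n in('picture_centre','rack','easel','easel_ledge','black_picture_centre','white_picture_centre'):
        print(n,[(np.round(r['at'],3),round(r['score'],2)) for r in tip_of(c,n)])
E
```

```text
pics
scene {'intrinsics': array([[358.382,   0.   , 256.215],
       [  0.   , 358.382, 186.71 ],
       [  0.   ,   0.   ,   1.   ]]), 'eye': array([1.023, 0.733, 0.873]), 'rotation': array([[-0.887, -0.305,  0.347],
       [ 0.462, -0.596,  0.657],
       [ 0.007,  0.743,  0.669]])}
picture_centre [(array([0.574, 0.415, 0.072]), 0.73), (array([0.629, 0.199, 0.078]), 0.65), (array([0.741, 0.002, 0.057]), 0.32)]
rack [(array([ 0.548,  0.212, -0.001]), 0.74), (array([0.626, 0.198, 0.016]), 0.27)]
easel [(array([ 0.551, -0.221, -0.003]), 0.82), (array([ 0.731, -0.391,  0.002]), 0.77)]
easel_ledge [(array([ 0.552, -0.221,  0.074]), 0.97), (array([ 0.73 , -0.392,  0.071]), 0.83), (array([0.547, 0.005, 0.005]), 0.41)]
black_picture_centre [(array([0.548, 0.215, 0.082]), 0.86), (array([0.628, 0.202, 0.078]), 0.31)]
white_picture_centre [(array([0.473, 0.232, 0.078]), 0.97)]
top {'intrinsics': array([[361.609,   0.   , 255.799],
       [  0.   , 361.609, 194.27 ],
       [  0.   ,   0.   ,   1.   ]]), 'eye': array([ 0.475, -0.053,  1.044]), 'rotation': array([[-0.004,  0.993, -0.115],
       [-1.   , -0.004,  0.002],
       [ 0.002,  0.115,  0.993]])}
picture_centre [(array([0.627, 0.199, 0.083]), 0.89), (array([0.569, 0.413, 0.069]), 0.58)]
rack [(array([ 0.551,  0.218, -0.002]), 0.8), (array([0.747, 0.003, 0.059]), 0.31)]
easel [(array([ 0.549, -0.224, -0.   ]), 0.91), (array([ 0.728, -0.397,  0.002]), 0.65), (array([0.551, 0.214, 0.079]), 0.57), (array([ 0.552, -0.226,  0.067]), 0.4)]
easel_ledge [(array([ 0.735, -0.394,  0.075]), 0.92), (array([ 0.546, -0.228,  0.066]), 0.65), (array([ 0.769, -0.169,  0.031]), 0.35)]
black_picture_centre [(array([0.553, 0.215, 0.081]), 0.73)]
white_picture_centre [(array([0.469, 0.229, 0.073]), 0.68), (array([0.629, 0.202, 0.011]), 0.43)]
```

View pics/scene0.png

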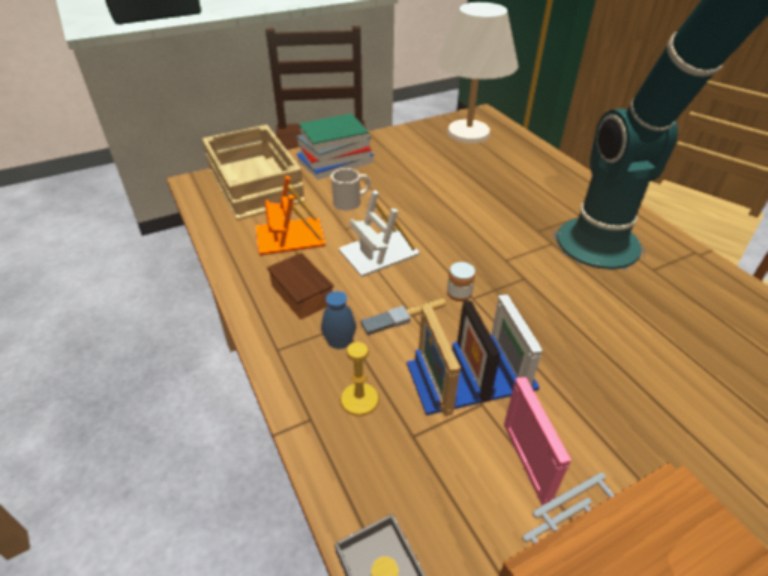

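View pics/top0.png

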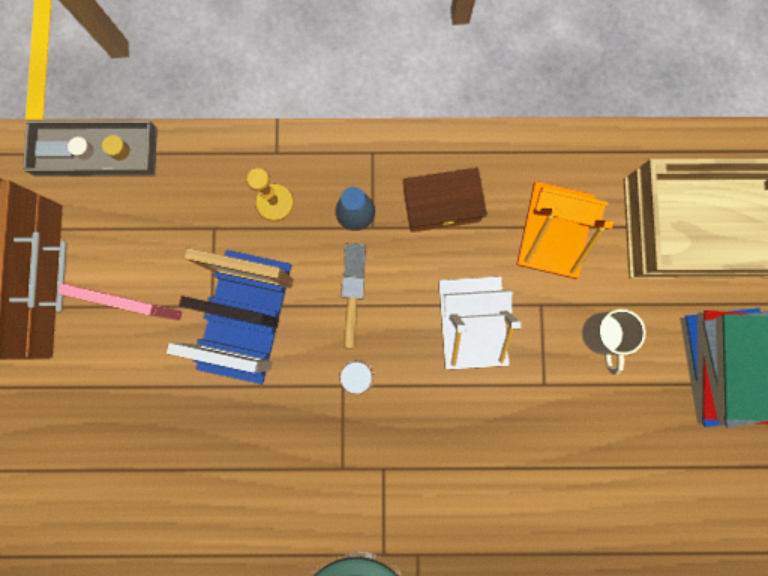

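Candidates: pine frame at scene (437,357) / top (238,268), against the pink look-alike at scene (537,440). White easel at scene (378,240) / top (477,325), against the orange one at scene (288,225). The pine frame in the outer rack slot and the white easel fit the description. I'll confirm both in a crop and fit the geometry from depth.

```bash
python3 - <<'E'
import numpy as np,cv2
from h import cloud
np.set_printoptions(precision=4,suppress=True)
p=np.load('pics/scene0.npz')['p'][:,:,::-1]
a=cv2.resize(p[190:290,250:390],(560,400),interpolation=cv2.INTER_CUBIC)
b=cv2.resize(p[105:190,160:300],(560,340),interpolation=cv2.INTER_CUBIC)[:190]
cv2.imwrite('pics/crop1.png',np.vstack([a,b]))
def line(P):
    xy=P[:,:2];c=xy.mean(0);v=np.linalg.svd(xy-c,full_matrices=False)[2][0]
    if v[1]<0:v=-v
    s=(xy-c)@v; n=(xy-c)@np.array([v[1],-v[0]])
    return c,v,np.arctan2(-v[0],v[1]),c+v*(s.min()+s.max())/2,np.ptp(s),np.percentile(n,[1,99]),n.std()
W={}
for c in('top','scene'):
    W[c]=cloud(c,np.load(f'pics/{c}0.npz')['d'])
    P=W[c].reshape(-1,3)
    for nm,(cx,cy),h in(('pine',(.628,.2),.152),('black',(.55,.215),.152),('white',(.472,.23),.142)):
        m=(abs(P[:,2]-h)<.006)&(abs((P[:,0]-cx)+(P[:,1]-cy)*.2)<.03)&(abs(P[:,1]-cy)<.1)
        Q=P[m]; print(c,nm,m.sum(),'z',np.median(Q[:,2]) ,*line(Q))
E
```

```text
top pine 406 z 0.1517240781982272 [0.6275 0.2011] [0.1886 0.9821] -0.18968843017658485 [0.6271 0.1989] 0.15941579847138088 [-0.0094  0.0093] 0.005106288387896078
top black 385 z 0.1515863085386283 [0.5491 0.2159] [0.1981 0.9802] -0.19940094799475905 [0.5489 0.215 ] 0.13924338117372084 [-0.0092  0.0089] 0.00507955347130463
top white 413 z 0.1414797480809481 [0.4711 0.2318] [0.1924 0.9813] -0.1936357835520978 [0.471  0.2314] 0.1504405980145349 [-0.0093  0.0092] 0.005096112381792187
scene pine 284 z 0.1519428108104352 [0.6296 0.2024] [0.1856 0.9826] -0.18665128652753477 [0.6294 0.2011] 0.1595312654334094 [-0.0102  0.0094] 0.005314852315364484
scene black 263 z 0.151902262716762 [0.5512 0.2183] [0.1978 0.9802] -0.19910471987263179 [0.551  0.2171] 0.14043112327337504 [-0.0099  0.0087] 0.00548161897372731
scene white 260 z 0.14174247113021005 [0.4735 0.2352] [0.1882 0.9821] -0.18932668427692662 [0.4731 0.2329] 0.1491692241542536 [-0.0106  0.0094] 0.0055838226999279
```

View pics/crop1.png

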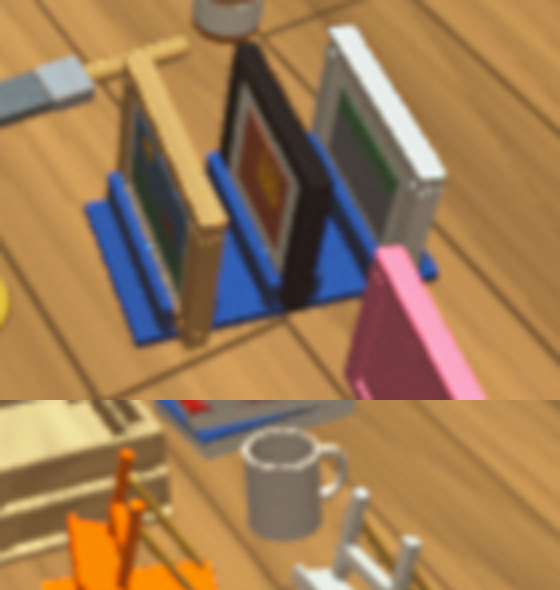

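The crop confirms it. The pine frame with the blue-green landscape stands at the left in the outer slot, with its painted side to +x. The white easel is the one at lower right. Next I fit the easel.

```bash
python3 - <<'E'
import numpy as np,cv2
from h import cloud
np.set_printoptions(precision=4,suppress=True)
for c in('top','scene'):
    f=np.load(f'pics/{c}0.npz');P=cloud(c,f['d']).reshape(-1,3);I=f['p'].reshape(-1,3).astype(int)
    wh=(I.min(1)>130)&(np.ptp(I,axis=1)<45)
    near=(abs(P[:,0]-.55)<.14)&(abs(P[:,1]+.22)<.1)
    m=wh&near&(abs(P[:,2]-.012)<.006); Q=P[m]
    r=cv2.minAreaRect((Q[:,:2]*1000).astype(np.float32)); print(c,m.sum(),r, 'z',np.median(Q[:,2]))
    print(cv2.boxPoints(r))
    # upper points: local coordinates at guess
    o=np.array([.55,-.223]);
    for yaw in (0.04,):
        R=np.array([[np.cos(yaw),np.sin(yaw)],[-np.sin(yaw),np.cos(yaw)]])
        U=P[wh&near&(P[:,2]>.03)]; L=np.c_[(U[:,:2]-o)@R.T,U[:,2]]
        s=np.c_[L[:,0]*np.cos(.28)+(L[:,2]-.07)*np.sin(.28),L[:,1],(L[:,2]-.07)*np.cos(.28)-L[:,0]*np.sin(.28)]
        k=s[:,2]>.012
        for g in(-1,1):
            q=s[k&(s[:,1]*g>.02)]; print('rail',g,len(q),'y',np.percentile(q[:,1],[2,50,98]),'n',np.percentile(q[:,0],[2,50,98]),'h max',q[:,2].max())
        q=s[(s[:,2]<.004)&(s[:,2]>-.004)]; print('ledge',len(q),np.percentile(q,[2,50,98],axis=0))
        q=s[(abs(s[:,2]-.008)<.004)&(s[:,0]>.02)]; print('lip',len(q),np.percentile(q,[2,50,98],axis=0), 'slope',np.polyfit(q[:,1],q[:,0],1) if len(q)>5 else 0)
E
```

```text
top 1454 ((534.9723510742188, -225.2737579345703), (168.64932250976562, 119.4219970703125), 3.5296175479888916) z 0.011737723058330651
[[ 447.1316 -170.8674]
 [ 454.4837 -290.0629]
 [ 622.8131 -279.6801]
 [ 615.4609 -160.4846]]
rail -1 79 y [-0.0525 -0.0389 -0.0218] n [-0.0517 -0.0047  0.0008] h max 0.09154548694735398
rail 1 71 y [0.0212 0.0414 0.051 ] n [-0.0548 -0.0073 -0.0004] h max 0.09217617030968668
ledge 549 [[-0.0055 -0.0586 -0.0033]
 [ 0.012   0.0002 -0.    ]
 [ 0.035   0.0571  0.0033]]
lip 109 [[ 0.0292 -0.0569  0.0042]
 [ 0.033  -0.0023  0.0077]
 [ 0.0364  0.0568  0.011 ]] slope [-0.0116  0.0328]
scene 611 ((536.468017578125, -223.30999755859375), (168.59475708007812, 124.03278350830078), 2.587982416152954) z 0.012033320317237806
[[ 449.4564 -165.1632]
 [ 455.0569 -289.0694]
 [ 623.4796 -281.4568]
 [ 617.8792 -157.5506]]
rail -1 25 y [-0.049  -0.0381 -0.022 ] n [-0.0084 -0.0018  0.0024] h max 0.09106877305581085
rail 1 33 y [0.021  0.0409 0.0535] n [-0.0219 -0.0031  0.0019] h max 0.09158074227730122
ledge 134 [[-0.0067 -0.0537 -0.003 ]
 [ 0.0095  0.0082  0.0004]
 [ 0.0362  0.0607  0.0037]]
lip 46 [[ 0.0285 -0.0499  0.0041]
 [ 0.034   0.0025  0.0072]
 [ 0.0385  0.0586  0.01  ]] slope [-0.0152  0.0337]
```

```bash
cat >> h.py <<'E'
def frame(yaw,lean,sgn):   # tool orientation holding a picture of this yaw/lean
    n=np.array([np.cos(lean)*np.cos(yaw),np.cos(lean)*np.sin(yaw),np.sin(lean)])
    up=np.array([-np.sin(lean)*np.cos(yaw),-np.sin(lean)*np.sin(yaw),np.cos(lean)])
    y=-up; z=sgn*n; return np.c_[np.cross(y,z),y,z],n,up
PY,PT=-.188,np.array([.6283,.2000,.1518])     # pine top-edge middle
EY=.055; EO=np.array([.5507,-.2235,.07])        # easel corner
D=.028                                          # TCP below top edge
def easel_tcp(lean,gn,gu,sgn):
    _,n0,u0=frame(EY,.28,1); R,n,up=frame(EY,lean,sgn)
    b=EO+n0*gn+u0*gu                            # back lower corner
    return b+n*.009+up*(.14-D),R
E
python3 - <<'E'
from h import *
np.set_printoptions(precision=3,suppress=True)
s=env.sense();print(s['tcp_rot'],s['gripper_width'],s['t'],s['wrist_force'])
for g in(1,-1):
    R,n,u=frame(PY,0,g)
    for z in(.34,.15,-D): print(g,z,solver.inverse_kinematics(PT+[0,0,z]+n*.003,R))
    R2,_,_=frame(EY,.0,g); print('m',solver.inverse_kinematics([.58,0,.34],R2))
    for gu in(.13,0): print('e',solver.inverse_kinematics(*easel_tcp(.28,.003,gu,g)))
E
```

```text
[[ 0.96   0.     0.281]
 [-0.281  0.     0.96 ]
 [ 0.    -1.     0.   ]] 0.091598446735522 0.7 [0.705 0.417 0.599]
1 0.34 [-0.729  0.394  0.584  1.163 -0.214  1.643 -0.385]
1 0.15 [-0.745  0.45   0.556  1.5   -0.243  1.261 -0.347]
1 -0.028 [-0.74   0.63   0.55   1.671 -0.388  0.951 -0.235]
m [-0.615  0.274  0.697  1.66  -0.182  1.274  0.173]
e [-0.82   0.108  1.393  1.994 -0.336  0.922  0.791]
e [-0.091  0.292  0.597  2.047 -0.501  0.663  0.891]
-1 0.34 [-0.42   0.37   0.098  1.138 -0.035  1.635  2.622]
-1 0.15 [-0.341  0.422 -0.022  1.47   0.01   1.25   2.589]
-1 -0.028 [-0.254  0.59  -0.144  1.635  0.1    0.924  2.519]
m [-1.005  0.514  1.364  1.678 -0.512  1.376 -2.649]
e [-0.85   0.131  1.442  1.994 -0.369  0.932 -2.318]
e [-0.589  0.62   1.36   2.069 -1.028  0.968 -1.789]
```

```bash
python3 - <<'E'
from h import *
np.set_printoptions(precision=3,suppress=True)
R,n,u=frame(PY,0,1)
env.reach(PT+[0,0,.14]+n*.003,R)
print(env.sense()['ee_pos'])
env.movel(PT+[0,0,-D]+n*.003,R,rate=.12)
s=env.sense();print(s['t'],s['ee_pos'],s['wrist_force'])
snap('scene','pre')
E
```

```text
[0.631 0.201 0.291]
4.475 [0.632 0.2   0.125] [-0.685 -0.251  0.134]
```

View pics/pre.png

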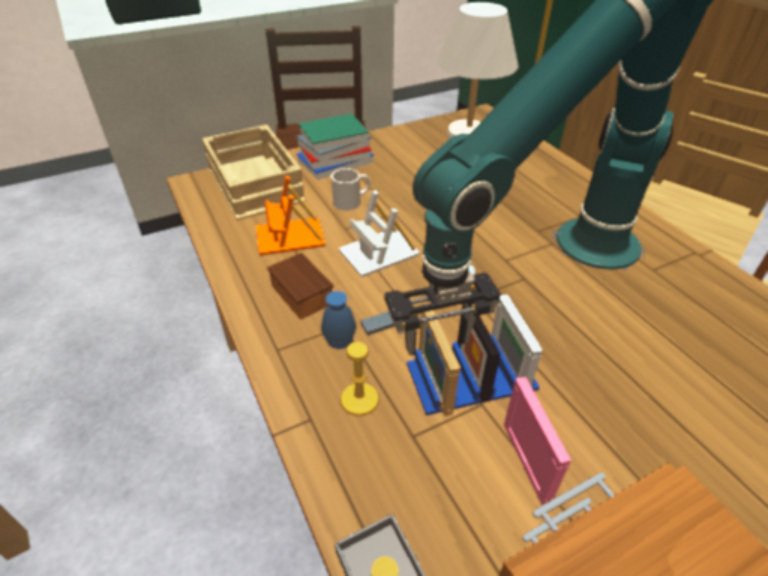

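The view shows the open fingers straddling the pine frame's top, with the front finger at (410,335) and the rear one between pine and black at about (465,325). The arm touches nothing, so I grasp and lift.

```bash
python3 - <<'E'
from h import *
np.set_printoptions(precision=3,suppress=True)
R,n,u=frame(PY,0,1)
effector.grasp(squeeze=35)
s=env.sense();print(s['t'],s['gripper_width'],s['wrist_force'],s['ee_pos'])
env.movel(PT+[0,0,-D+.05]+n*.001,R,rate=.08)
s=env.sense();print(s['t'],s['gripper_width'],s['wrist_force'])
env.movel(PT+[0,0,-D+.17],R,rate=.15)
s=env.sense();print(s['t'],s['gripper_width'],s['wrist_force'],s['ee_pos'])
snap('scene','lift');snap('top','liftt')
E
```

```text
5.6333 0.017697000726965884 [-1.452 -0.138  0.841] [0.631 0.2   0.124]
6.4083 0.017819808470008747 [ 0.438 -0.11  -2.499]
7.3583 0.017459429872090308 [-1.231 -0.952 -2.764] [0.628 0.2   0.293]
```

View pics/lift.png

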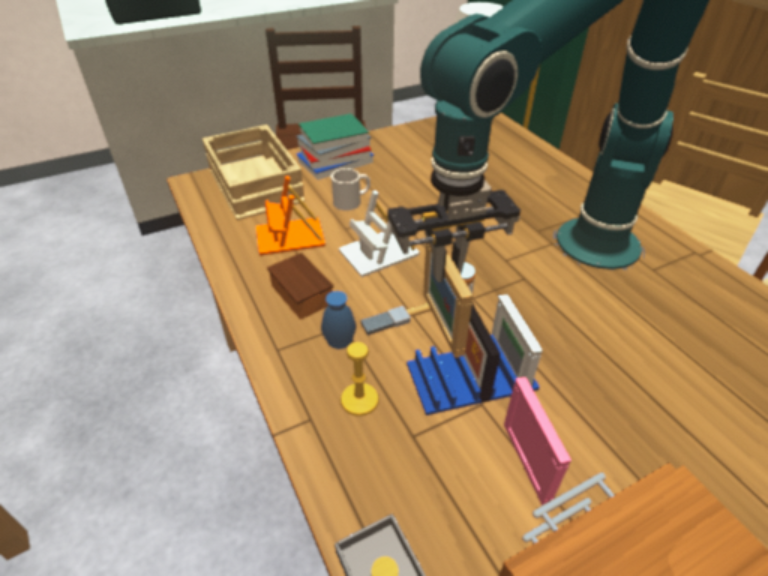

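The pine picture is held clear of the rack, and the black and white ones are still in place. I check its pose in the hand.

```bash
python3 - <<'E'
from h import *
np.set_printoptions(precision=4,suppress=True)
s=env.sense();T=np.array(s['ee_pos']);R=np.array(s['tcp_rot'])
for c,f in(('scene','lift'),('top','liftt')):
    d=np.load(f'pics/{f}.npz')['d'];P=(cloud(c,d).reshape(-1,3)-T)@R
    m=(abs(P[:,2])<.013)&(abs(P[:,0])<.11)&(P[:,1]>-.035)&(P[:,1]<.13)
    Q=P[m];print(c,m.sum(),np.percentile(Q,[0,1,50,99,100],axis=0))
    # ends of width, by depth along fingers
    for a,b in((-.03,-.0),(0,.03),(.03,.06),(.06,.09),(.09,.115)):
        q=Q[(Q[:,1]>=a)&(Q[:,1]<b)]
        if len(q)>5: print(a,len(q),'x',q[:,0].min(),q[:,0].max(),'z',np.percentile(q[:,2],[1,50,99]))
    for a in np.arange(-.08,.08,.02):
        q=Q[(Q[:,0]>=a)&(Q[:,0]<a+.02)]
        if len(q)>5: print('col',a,len(q),'y',q[:,1].min(),q[:,1].max())
E
```

```text
scene 1380 [[-0.0822 -0.0346 -0.0126]
 [-0.0809 -0.0306 -0.0094]
 [-0.0336  0.034   0.0056]
 [ 0.0771  0.1084  0.0104]
 [ 0.082   0.1131  0.0129]]
-0.03 390 x -0.08086316580334268 0.07817195034920131 z [-0.0093  0.0052  0.0124]
0 240 x -0.08221376877379026 0.08204186286380631 z [-0.0077  0.0062  0.0097]
0.03 280 x -0.08130366280756002 0.08069385134721827 z [-0.0083  0.0056  0.0094]
0.06 249 x -0.08154295300062583 0.07882161912370364 z [-0.0088  0.005   0.0087]
0.09 197 x -0.08070074436613654 0.07923762319972684 z [-0.0074  0.0063  0.0085]
col -0.08 391 y -0.03092681562977837 0.11064311880211736
col -0.06 177 y -0.03037570644899392 0.11308411113983952
col -0.039999999999999994 181 y -0.03108591447977563 0.11008669763768225
col -0.01999999999999999 179 y -0.034606010330753896 0.10711958346886766
col 1.3877787807814457e-17 108 y -0.0341260909145979 0.10621085070400867
col 0.020000000000000018 69 y 0.027248607873732844 0.10851845894459984
col 0.04000000000000002 80 y -0.023281841671771962 0.10854823011598812
col 0.06000000000000001 126 y -0.021512006013046276 0.1091739178146437
top 797 [
[... 260 characters left out ...]
1162 z [-0.0116 -0.0076  0.0068]
0.03 86 x -0.007407647020230285 0.0815317239633212 z [-0.0117 -0.0079  0.0054]
0.06 91 x -0.021570567667063327 0.08125091757116794 z [-0.0122 -0.0084  0.0047]
0.09 107 x -0.04219115313161529 0.08127320723251917 z [-0.0123 -0.0107  0.0043]
col -0.039999999999999994 8 y 0.08881914473966837 0.11029220612137906
col -0.01999999999999999 44 y -0.029554402492217816 0.10774190946176182
col 1.3877787807814457e-17 159 y -0.03440705144607218 0.10540031559092516
col 0.020000000000000018 154 y -0.03159746154132998 0.10975044049121552
col 0.04000000000000002 149 y -0.03138088269922688 0.1088681081223968
col 0.06000000000000001 156 y -0.03257473580821112 0.11012421514536949
```

```bash
python3 - <<'E'
from h import *
np.set_printoptions(precision=3,suppress=True)
p,R=easel_tcp(.28,.006,.12,1)
env.movel(p,R,rate=.15)
s=env.sense();print(s['t'],s['ee_pos']-p,s['gripper_width'],s['wrist_force'],s['joint_positions'])
p,R=easel_tcp(.28,.006,.025,1)
env.movel(p,R,rate=.1)
s=env.sense();print(s['t'],s['ee_pos']-p,s['gripper_width'],s['wrist_force'])
snap('scene','ov');snap('top','ovt')
T=np.array(s['ee_pos']);Rt=np.array(s['tcp_rot'])
_,n0,u0=frame(EY,.28,1); v=np.cross(u0,n0)
for c,f in(('scene','ov'),('top','ovt')):
    d=np.load(f'pics/{f}.npz')['d'];P=cloud(c,d).reshape(-1,3);Q=(P-T)@Rt;L=(P-EO)@np.c_[n0,v,u0]
    m=(abs(Q[:,2])<.013)&(abs(Q[:,0])<.11)&(Q[:,1]>.0)&(Q[:,1]<.118)
    print(c,m.sum(),np.percentile(L[m],[1,50,99],axis=0))
    q=(abs(L[:,2]-.008)<.004)&(L[:,0]>.02)&(L[:,0]<.05)&(abs(L[:,1])<.08); print('lip',q.sum(),np.percentile(L[q],[2,50,98],axis=0))
E
```

```text
10.575 [ 0.  0. -0.] 0.01784496147207182 [-0.643  0.423 -2.575] [-0.29   0.076  0.786  1.981 -0.256  0.881  0.685]
11.675 [ 0.    -0.     0.001] 0.01757425250445252 [-0.112 -0.326 -2.684]
scene 870 [[ 0.007 -0.079  0.028]
 [ 0.021  0.015  0.083]
 [ 0.025  0.081  0.136]]
lip 49 [[ 0.027 -0.055  0.004]
 [ 0.034  0.     0.007]
 [ 0.037  0.06   0.011]]
top 394 [[ 0.007 -0.078  0.029]
 [ 0.021  0.034  0.073]
 [ 0.024  0.079  0.136]]
lip 79 [[ 0.029 -0.053  0.005]
 [ 0.032  0.017  0.008]
 [ 0.035  0.058  0.011]]
```

View pics/ov.png

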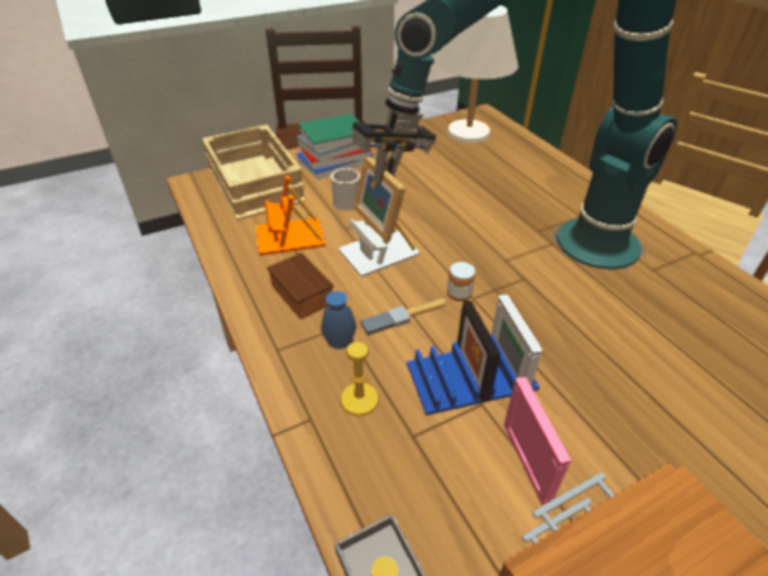

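The picture is over the white easel at (380,205), painted side to the front and centred. Its front face is at 24 mm, against the lip's inner face at 30 mm. I lower it in small steps until it touches, then push it back onto the rails.

```bash
python3 - <<'E'
from h import *
np.set_printoptions(precision=2,suppress=True)
_,n0,u0=frame(EY,.28,1)
gu=.025
env.movel(*easel_tcp(.28,.006,.008,1),rate=.06)
f0=np.array(env.sense()['wrist_force']);print(f0)
gu=.008
while gu>-.010:
    gu-=.0015
    env.movel(*easel_tcp(.28,.006,gu,1),rate=.03)
    s=env.sense();df=np.array(s['wrist_force'])-f0;print(round(gu,4),df,df@u0,s['gripper_width'])
    if df@u0>4: break
gn=.006
f1=np.array(env.sense()['wrist_force'])
while gn>-.006:
    gn-=.0015
    env.movel(*easel_tcp(.28,gn,gu,1),rate=.03)
    s=env.sense();df=np.array(s['wrist_force'])-f1;print('n',round(gn,4),df,df@n0)
    if df@n0>4: break
print(s['t'])
open('st','w').write(f'{gn} {gu}')
E
```

```text
[ 0.61 -1.06 -2.37]
0.0065 [-1.01  1.08  0.14] 0.3936662819848855 0.017717080570261983
0.005 [-0.34  0.7  -0.02] 0.06120758900720688 0.017649120885361625
0.0035 [-1.25  1.07  0.25] 0.5659174419882231 0.01782747419019819
0.002 [-0.96  0.81 -0.31] -0.04759545663918835 0.01795572845340569
0.0005 [-0.98  1.61 -0.47] -0.20259710949541232 0.017637461587233706
-0.001 [-4.43  1.25  7.01] 7.939499027418108 0.01795532024265023
n 0.0045 [1.53 0.89 1.96] 2.057654577560191
n 0.003 [3.75 0.51 0.85] 3.859134817329174
n 0.0015 [3.07 0.44 1.64] 3.4195876057995838
n 0.0 [ 4.26 -0.3  -0.09] 4.042369940748578
14.7083
```

```bash
python3 - <<'E'
from h import *
np.set_printoptions(precision=3,suppress=True)
gn,gu=map(float,open('st').read().split())
effector.release(); s=env.sense();print(s['t'],s['gripper_width'],s['wrist_force'])
env.movel(*easel_tcp(.28,gn,gu+.10,1),rate=.08)
p,R=easel_tcp(.28,gn,gu+.10,1); env.movel(p+[-.12,0,.08],R,rate=.15)
env.pause(.3)
snap('scene','end');snap('top','endt');print(env.sense()['t'])
_,n0,u0=frame(EY,.28,1); v=np.cross(u0,n0)
for c,f in(('scene','end'),('top','endt')):
    d=np.load(f'pics/{f}.npz')['d'];P=cloud(c,d).reshape(-1,3);L=(P-EO)@np.c_[n0,v,u0]
    m=(L[:,0]>-.015)&(L[:,0]<.024)&(abs(L[:,1])<.1)&(L[:,2]>.015)&(L[:,2]<.16)
    q=L[m];print(c,m.sum(),np.percentile(q,[1,50,99],axis=0))
    fr=q[(q[:,0]>.008)&(q[:,2]<.13)&((abs(q[:,1])>.064)|(q[:,2]>.125))]
    fr=fr[fr[:,0]>.014]
    if len(fr)>20:
        A=np.c_[fr[:,1:],np.ones(len(fr))];k=np.linalg.lstsq(A,fr[:,0],rcond=None)[0];print('front face slopes (yaw,lean err), offset',k)
    for n in('picture_centre','picture_bottom','black_picture_centre','white_picture_centre','tin_centre','brush_grip'):
        print(n,[(np.round(r['at'],3),round(r['score'],2)) for r in tip_of(c,n)][:3])
E
```

```text
15.8667 0.09206925228534668 [-0.687 -0.238 -0.98 ]
18.775
scene 1115 [[-0.003 -0.079  0.016]
 [ 0.012  0.013  0.084]
 [ 0.019  0.082  0.142]]
front face slopes (yaw,lean err), offset [ 0.003 -0.024  0.018]
picture_centre [(array([ 0.538, -0.223,  0.137]), 0.79), (array([0.57 , 0.411, 0.073]), 0.56)]
picture_bottom [(array([ 0.569,  0.41 , -0.004]), 0.63), (array([ 0.558, -0.221,  0.075]), 0.62)]
black_picture_centre [(array([0.548, 0.214, 0.082]), 0.55)]
white_picture_centre [(array([ 0.543, -0.223,  0.136]), 0.36)]
tin_centre [(array([ 0.437, -0.004,  0.037]), 0.69)]
brush_grip [(array([0.548, 0.004, 0.008]), 0.85)]
top 1381 [[-0.005 -0.079  0.017]
 [ 0.012  0.     0.112]
 [ 0.018  0.079  0.143]]
front face slopes (yaw,lean err), offset [ 0.002 -0.045  0.018]
picture_centre [(array([0.568, 0.411, 0.072]), 0.81), (array([ 0.536, -0.228,  0.14 ]), 0.57)]
picture_bottom [(array([ 0.571,  0.411, -0.002]), 0.78), (array([ 0.561, -0.224,  0.074]), 0.7), (array([0.469, 0.231, 0.077]), 0.33)]
black_picture_centre [(array([0.554, 0.215, 0.082]), 0.58), (array([ 0.435, -0.003,  0.032]), 0.24)]
white_picture_centre [(array([0.47 , 0.23 , 0.076]), 0.71), (array([0.548, 0.011, 0.01 ]), 0.5)]
tin_centre [(array([ 0.434, -0.004,  0.036]), 0.61)]
brush_grip [(array([0.548, 0.011, 0.01 ]), 0.97)]
```

View pics/end.png

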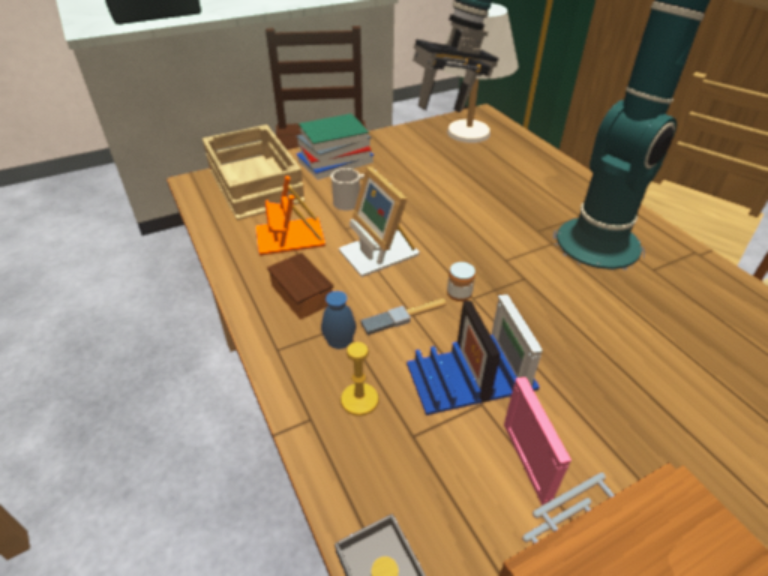

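View pics/endt.png

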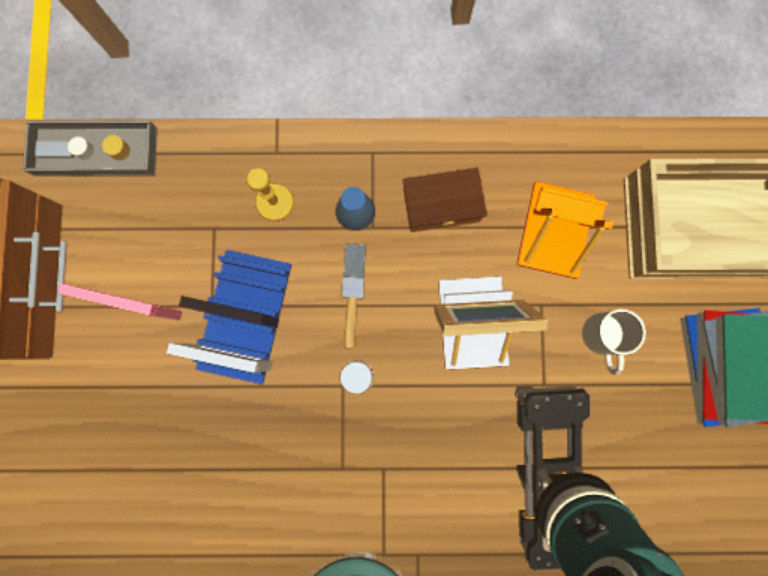

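The picture stands on the white easel at scene (380,208) / top (490,316), with its sun upright and its painted side to the front. The arm is clear and nothing else has moved visibly.

```bash
python3 -c "
from h import *
workorder.finish_job()"
```

```text
the job is handed in; nothing more can be done
```

I took the pine picture out of the rack's outer slot and set it on the white easel, then handed the job in about 19 s into the 40 s allowed. I gripped it by its top bar and lowered it in 1.5 mm steps until it touched the ledge. I then pushed it back to the rails, let go and backed the arm away.

Last checks before handing in:
- **Centring:** the picture is centred to about 2 mm sideways, and its width is parallel to the easel's within about 0.01 rad.
- **Lean:** it leans back about 0.30 to 0.33 rad, slightly more than the rails' 0.28.
- **Lower edge:** its middle is on the ledge behind the lip, about 8 to 10 mm in front of the inner corner and 72 to 75 mm above the easel's origin.
- **Other things:** the black and white pictures, the tin and the brush were found in place, and nothing else on the table looked moved.

Some readings disagreed:
- **Look-alike:** the networks also reported the pink picture as the pine one.
- **White picture:** from the scene camera one network took the pine picture for the white one. The top camera and both pictures show the white one still in its slot.
- **Rail contact:** the push back to the rails gave no sharp contact, only a steady 3 to 4 N. That the back rests on the rails comes from the depth measurements.

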